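Sort the sample vials and lock one in the carrier

TASK

Put the three sample vials away upright by the colour of their caps: the black-capped one in the black cup, the white-capped one in the white cup, and the red-capped one in the red cup of the carrier. The carrier's gate lies over the red cup: slide it open by its yellow tab, put the vial in, and slide the gate shut again over the vial. Do not tip a vial over, and leave the two batteries standing where they are.

Things in the scene. Friction and masses are not known exactly. Their poses are not given: they have to be found in the camera images.
- vial_black: glass sample vial with a black screw cap, standing upright and loose on the bench: 26 mm diameter (cap 24 mm), 54 mm tall, cap from 41 mm up, 30 to 55 g. Origin at the centre of its underside; z runs up its axis. Contents amber.
- vial_white: glass sample vial with a white screw cap, standing upright and loose on the bench: 26 mm diameter (cap 24 mm), 54 mm tall, cap from 41 mm up, 30 to 55 g. Origin at the centre of its underside; z runs up its axis. Contents clear.
- vial_red: glass sample vial with a red screw cap, standing upright and loose on the bench: 26 mm diameter (cap 24 mm), 54 mm tall, cap from 41 mm up, 30 to 55 g. Origin at the centre of its underside; z runs up its axis. Contents cream.
- black_stand: round blue foot 62 mm across with a black cup standing on it: outside 50 mm, inside 42 mm, rim 17 mm above the bench, flat inner floor 5 mm above the bench. Fixed to the bench. Origin on the cup's axis, at bench level; z up.
- white_stand: round blue foot 62 mm across with a white cup standing on it: outside 50 mm, inside 42 mm, rim 17 mm above the bench, flat inner floor 5 mm above the bench. Fixed to the bench. Origin on the cup's axis, at bench level; z up.
- carrier: fixed vial carrier: blue plate 64 mm (x) by 146 mm (y, -32 to +114), 4 mm thick; red cup at its origin (outside 50, inside 42, rim 17 and inner floor 5 mm above bench); two low guide rails, gate on the +y side. Origin on the cup's axis at bench level; z up; y from cup to gate. The open gate still stands on the +y side, so close the fingers along x to set the vial in
- gate (a joint): gate slide along carrier +y, m: 0 shut, 0.055 open; starts below 0.008; 1.2 N friction, stays where left. Aluminium post 28 x 22 mm, 63 mm tall, with a 20 mm wide arm (63 to 68 mm above bench) reaching to -y, its tip 53 mm from the tab's centre. Shut, the arm covers the cup's middle, 4 mm above a seated vial; fully open, its tip is 46 mm from the cup's axis
- gate_tab (a point): the gate's yellow finger tab on top of its post: an upright fin 10 mm thick along the carrier's y, 30 mm long along its x, 68 to 88 mm above the bench (this point, on its middle, at 79 mm); 44 mm from the cup's axis along the carrier's y when shut. Pinch it from above across its thickness, or push it
- cell_red: small cylindrical battery with a red and white sleeve, standing on end, 15 mm diameter, 50 mm tall, loose. A bystander, easily knocked over. Origin at the centre of its underside; z up
- cell_black: small cylindrical battery with a black and yellow sleeve, standing on end, 15 mm diameter, 50 mm tall, loose. A bystander, easily knocked over. Origin at the centre of its underside; z up

How it is judged:
By the outcome, as a careful person would: the job done as asked, in the order asked, and still so for the second after the job is handed in, with the robot touching nothing.
It also fails if it takes over 144 s, if anything falls off the work surface, if the arm or the gripper's body presses on something with over 40 N, if the wrist force passes 120 N, or if a joint passes its speed limit or range.

ROBOT

A 6-joint arm with a two-finger parallel gripper is mounted at the origin on a cart in front of the work surface, level with it; the furniture and walls round the work are solid. World frame = base frame: x ahead of the robot, y to its left, z up, the work surface at z = 0. Lengths are in m, angles in rad, forces in N, time in s.
With the tool pointing down it reaches from about 0.225 to 0.875 m from the base axis. Payload 3.4 kg.
Tool frame: the origin (TCP) lies midway between the tips of the shut fingers; the grasp point (between the pads) lies 19 mm behind it; z points along the fingers, y is the line along which they close (so a half turn about z gives the same grasp; the last joint's range is limited). The gripper opens to 85 mm and grips with 20 to 120 N. Pads are 22 mm wide; open, the fingers measure 114 mm over their backs; the gripper's body (76 mm by 85 mm) begins 54 mm behind the grasp point. The pads swing forward as they close: fully open they stand 13 mm farther back than shut.
Start: joints at [-1.272, 0.276, 1.505, -0, 1.361, -0.121], TCP at [0.234, -0.525, 0.231] pointing down, gripper open.
Joint ranges: [-2.89, 2.89], [-0.75, 2.08], [0.22, 2.7], [-1.18, 4.32], [0.11, 2.71], [-2.7, 2.7]. Speed limits (rad/s): [2.57, 2.57, 3.14, 3.14, 3.14, 3.14].

INTERFACE

Orientations are given as a unit quaternion [x, y, z, w].
In Python, from plant import get_obs, vision, finish_job gives the robot as it stands. The module is installed in compiled form; this text tells all that it offers.
- The arm moves only by the tool arm_command, never from a script. Its argument "rows" is a list that holds one entry, the list of rows, each a list of 7 numbers: the shift along the tool's x, y, z as a fraction of full scale, then the turn, a rotation vector about the tool's x, y, z as a fraction of full scale, then the finger opening in mm, from 0 to 85.4. In form: [[[x, y, z, wx, wy, wz, claw], ...]]. A call has 1 to 10 rows; each row is the pose to reach, as a shift and turn from the pose commanded when the call began, along the tool's axes at that moment, turning the shorter way round; what a row does not reach only later rows make up. Full scale, the value 1, is 0.8 m for a shift and pi rad for a turn. A row lasts 1/10 s, in which the tool goes at most 50 mm and 8.59 degrees, less where a joint would pass 70% of its speed; a pose out of reach is approached as far as the arm can. A call with a number of a shift or a turn outside -1 to 1 is refused whole. A call with a gripper value outside its range is refused whole. The fingers move at their own pace and stop on an object; the grip force is fixed at half the most. Time passes only in rows, so rows that repeat a pose let the fingers close. It gives the time, the measured TCP pose, the force, the opening and the grip force at its end, in the units of the state.
- get_obs(): the state, without advancing time (a new reading comes with each control period).
- vision.read_camera(name): name is "scene" or "top" or "wrist"; returns a dict with "frame" (480x640x3 uint8, red, green, blue), "z_map" (480x640 float32, m along the optical axis (not along the pixel's ray), 0 where there is no reading), "K" (3x3 intrinsics, pixels), "k1" (the pictures are not rectified: a ray, as slopes to the right and down, at radius r is drawn at 1 + k1 r^2 times it, then the intrinsics apply), "origin" and "orientation" of the camera in the world. Camera axes: x right, y up, looking along -z (the intrinsics and any distortion apply to the point x, -y, -z); pixel columns grow to the right and rows downward; lengths in m; the calibration is good to about 2 mm. A picture is of the moment at which its call begins.
- finish_job(): hands the job in; it is judged then, once.
The state is a dict: "time": time; "joints": joint angles; "dq": joint speeds; "joint_torque": joint torques, N m; "ee_pos": TCP position; "orientation": TCP orientation; "wrist_force": force on the tool from outside, world axes, zero at the start; "wrist_torque": the same for the moment, N m; "gripper_width": finger opening in m; "finger_force": force on a finger pad.
Only numpy, scipy, OpenCV 4.12 (cv2) and the standard library are available. Lean on these libraries where they do the work, as an engineer would, in place of code of your own. Each camera call takes 0.05 s, during which the arm holds its last target. There are 200 camera calls.

## Working session

There is one attempt and no reset: what is moved stays moved. The work goes in short steps, Python scripts to look and compute and a tool call to move; the robot and the scene stay as the last step left them, time stands still between calls to the robot, and variables do not carry over. Pictures are saved under pics/ and viewed, at most 14 in all, crops included, and the job is handed in when it is done.

Besides the shell and the picture viewer there is one more tool, called after "Call:" by a JSON object that holds its "name" and its "arguments". arm_command: Moves the arm, as the interface text tells. Shift numbers are shares of 0.8 m and turn numbers shares of pi rad, none past 1 either way. Its arguments: {"type":"object","properties":{"rows":{"type":"array","items":{"type":"array","items":{"type":"array","items":{"type":"number"}}}}},"required":["rows"]}

```bash
mkdir -p pics; cat > h.py <<'E'
import numpy as np, cv2
from scipy.spatial.transform import Rotation as R
from plant import get_obs, vision
def cam(n,save=None):
    c=vision.read_camera(n)
    if save: cv2.imwrite('pics/'+save,c['frame'][:,:,::-1])
    return c
def rays(c,uv):
    uv=np.atleast_2d(np.array(uv,float)); K=np.array(c['K'])
    d=(uv-[K[0,2],K[1,2]])/[K[0,0],K[1,1]]
    s=d.copy()
    for _ in range(20): s=d/(1+c['k1']*(s**2).sum(1,keepdims=True))
    v=np.c_[s[:,0],-s[:,1],-np.ones(len(s))]
    return np.array(c['origin']),R.from_quat(c['orientation']).apply(v)
def plane(c,uv,z):
    o,d=rays(c,uv); return o+d*((z-o[2])/d[:,2])[:,None]
def zpts(c):
    v,u=np.mgrid[:480,:640]; o,d=rays(c,np.c_[u.ravel(),v.ravel()])
    return (o+d*c['z_map'].reshape(-1,1)).reshape(480,640,3)
E
python3 - <<'E'
from h import *
for n in('scene','top','wrist'):
    c=cam(n,n+'0.png'); print(n,c['origin'],c['orientation'],c['K'][0][0],c['k1'])
print(get_obs())
E
```

```text
scene [0.04565799 0.68767495 0.7372723 ] [-0.12320475  0.41327828  0.86732469 -0.24853477] 442.0647756959686 -0.022319112019605604
top [0.34880874 0.02365354 1.19313115] [-0.03460722  0.04478114  0.71382737 -0.69803114] 474.6373753441744 -0.02872218908546045
wrist [ 0.2992664  -0.49527149  0.37218211] [-0.11800952  0.07763353 -0.53844604  0.83073621] 405.59318405525875 -0.05979094737103034
{'time': 0.15, 'joints': array([-1.27201082e+00,  2.76452175e-01,  1.50580119e+00, -2.01787202e-05,
        1.36071226e+00, -1.20995629e-01]), 'dq': array([ 0.00080815, -0.00178261, -0.00422656, -0.00093542,  0.00057492,
        0.00127689]), 'joint_torque': array([ 1.34431146e-03, -4.17143011e+01, -2.46031845e+01, -2.39939154e-04,
        7.68034050e-03, -2.49342179e-05]), 'ee_pos': array([ 0.23422584, -0.52471709,  0.23065343]), 'orientation': array([ 9.78053051e-01,  2.08354884e-01, -7.07715971e-05, -6.82895933e-04]), 'wrist_force': array([-0.09431636,  0.31614907,  0.02523831]), 'wrist_torque': array([ 0.04349206, -0.0509144 ,  0.01095205]), 'finger_force': 0.0, 'gripper_width': 0.08513289626857197}
```

View pics/top0.png

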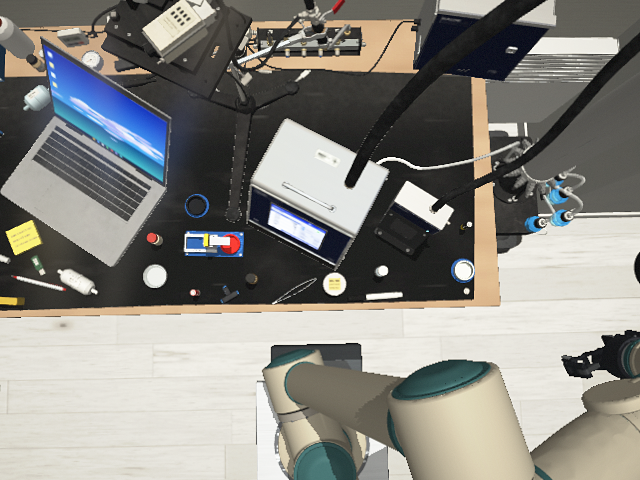

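View pics/scene0.png

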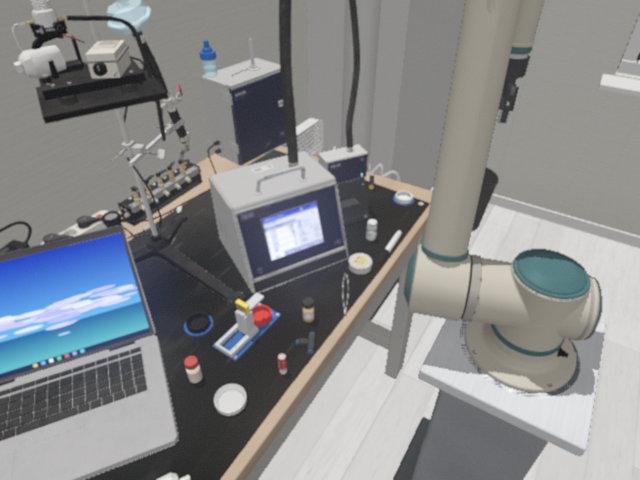

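The top view shows the carrier at about (214,243), with its red cup at (232,243) and the tab at (206,240). The red vial is at (154,239), the black vial at (252,279) and the white vial at (381,271). The black stand is probably the ring at (197,205) and the white stand the one at (462,270). The scene view agrees. I'll zoom in and measure.

```bash
python3 - <<'E'
from h import *
c=cam('top'); s=cam('scene')
f=c['frame'][:,:,::-1]
a=cv2.resize(f[195:305,130:290],None,fx=5,fy=5,interpolation=cv2.INTER_CUBIC)[:550]
cv2.imwrite('pics/za.png',a)
b=cv2.resize(f[200:310,350:490],None,fx=5,fy=5,interpolation=cv2.INTER_CUBIC); cv2.imwrite('pics/zb.png',b)
P=zpts(c); hsv=cv2.cvtColor(c['frame'],cv2.COLOR_RGB2HSV)
H,S,V=[hsv[...,i].astype(int) for i in range(3)]
def blobs(name,m,roi,z):
    k=np.zeros_like(m); u0,u1,v0,v1=roi; k[v0:v1,u0:u1]=m[v0:v1,u0:u1]
    n,l,st,ce=cv2.connectedComponentsWithStats(k.astype(np.uint8))
    for i in range(1,n):
        if st[i,4]>6:
            q=P[l==i]; (x,y),r=cv2.minEnclosingCircle(np.argwhere(l==i)[:,::-1].astype(np.float32))
            print(name,st[i],ce[i].round(1),'enc',round(x,1),round(y,1),round(r,1),'plane',plane(c,[x,y],z)[0].round(4),'depth med',np.median(q,0).round(4), 'zmax',np.percentile(q[:,2],90).round(3))
red=((H<8)|(H>172))&(S>120)&(V>80)
yel=(H>20)&(H<35)&(S>120)&(V>120)
blue=(H>95)&(H<125)&(S>130)&(V>60)
wh=(S<50)&(V>150)
blobs('red',red,(130,260,200,310),.054)
blobs('yel',yel,(180,250,220,260),.088)
blobs('blue',blue,(180,250,190,260),.004)
blobs('blue',blue,(445,480,255,290),.004)
blobs('wh',wh,(370,392,262,282),.054); blobs('wh',wh,(440,480,210,300),.01)
# tall points generic
m=(P[...,2]>.03)&(P[...,2]<.1)&(c['z_map']>0)
blobs('tall',m,(130,480,200,300),.05)
E
```

```text
red [147 233  11  10  84] [151.6 237.4] enc 151.8 237.3 5.3 plane [0.5053 0.4    0.054 ] depth med [0.5055 0.4002 0.0535] zmax 0.057
red [221 234  19  20 228] [231.2 244.4] enc 229.5 243.5 9.9 plane [0.4861 0.2121 0.054 ] depth med [0.4859 0.2139 0.0062] zmax 0.018
red [195 290   4   4   8] [196.5 291.2] enc 196.5 291.5 2.1 plane [0.3725 0.2912 0.054 ] depth med [0.3739 0.2954 0.0327] zmax 0.046
yel [204 234   5  13  52] [205.7 239.4] enc 206.0 240.0 6.3 plane [0.4915 0.2615 0.088 ] depth med [0.4937 0.2619 0.0873] zmax 0.09
blue [185 194  25  24 155] [198.5 206.7] enc 196.8 205.5 12.3 plane [0.5912 0.3033 0.004 ] depth med [0.5834 0.2928 0.0036] zmax 0.008
blue [185 230  59  27 484] [219.2 244.1] enc 214.0 243.5 31.2 plane [0.493  0.2594 0.004 ] depth med [0.4803 0.2444 0.0038] zmax 0.007
blue [187 237  19  12 175] [194.8 242.3] enc 196.3 242.9 10.1 plane [0.4955 0.3041 0.004 ] depth med [0.4975 0.3072 0.0037] zmax 0.007
blue [451 258  23  25 118] [458.8 270.8] enc 462.6 270.1 12.6 plane [ 0.4118 -0.3658  0.004 ] depth med [ 0.4065 -0.353   0.003 ] zmax 0.006
wh [376 266  12  10  98
[... 1343 characters left out ...]
.0527] zmax 0.057
tall [203 234  28  15 284] [215.2 241. ] enc 216.3 240.3 13.8 plane [0.4951 0.2446 0.05  ] depth med [0.4908 0.2473 0.0681] zmax 0.087
tall [400 234   5   4   8] [402.4 235.9] enc 402.0 235.5 2.5 plane [ 0.4972 -0.2068  0.05  ] depth med [ 0.4983 -0.2119  0.0314] zmax 0.033
tall [377 266  12  11 101] [382.2 270.8] enc 382.2 271.2 5.9 plane [ 0.4113 -0.155   0.05  ] depth med [ 0.4117 -0.1541  0.0528] zmax 0.056
tall [246 273  11  11  98] [251.  277.9] enc 251.0 278.0 5.7 plane [0.402  0.1614 0.05  ] depth med [0.4019 0.1611 0.0533] zmax 0.057
tall [190 290   8   6  37] [193.7 292.5] enc 193.5 292.5 3.5 plane [0.3703 0.2993 0.05  ] depth med [0.3694 0.2989 0.0471] zmax 0.051
```

View pics/za.png

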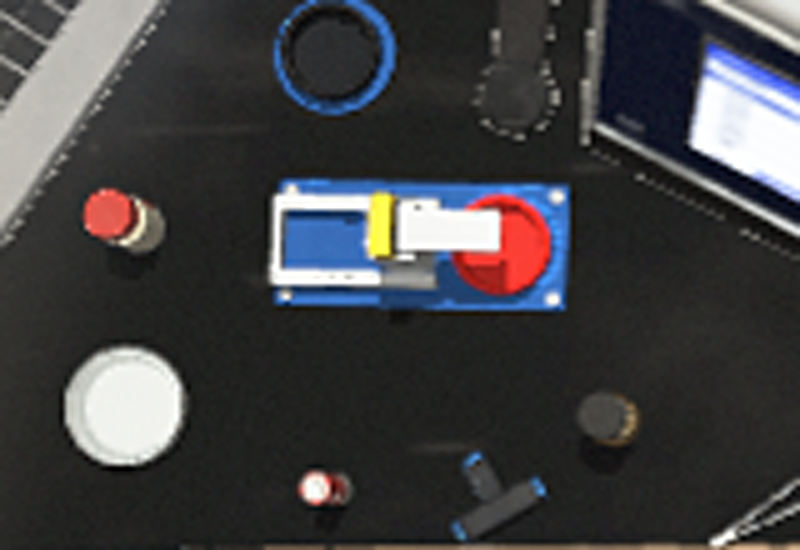

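View pics/zb.png

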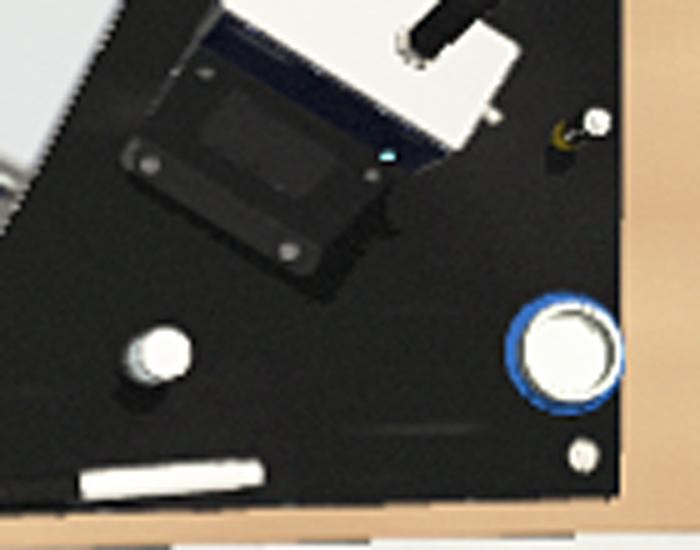

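The crops show these, all in crop pixels:
- **Left crop:** carrier at (270–570, 180–310), tab at (380,225), red vial at (110,215), black vial at (600,420), black stand at (335,55) and red cell at (315,490).
- **Right crop:** white vial at (160,352), white stand at (567,352) and black cell at (590,125).

The gate covers the cup. Next I'll cross-check with the scene camera and get the carrier's yaw.

```bash
python3 - <<'E'
from h import *
c=cam('top'); s=cam('scene')
def masks(c):
    hsv=cv2.cvtColor(c['frame'],cv2.COLOR_RGB2HSV); H,S,V=[hsv[...,i].astype(int) for i in range(3)]
    return dict(red=((H<8)|(H>172))&(S>120)&(V>80),yel=(H>20)&(H<35)&(S>120)&(V>120),blue=(H>95)&(H<125)&(S>130)&(V>60),wh=(S<50)&(V>150),dark=V<75)
def ctr(m,roi):
    u0,u1,v0,v1=roi;k=np.zeros(m.shape,np.uint8);k[v0:v1,u0:u1]=m[v0:v1,u0:u1]
    n,l,st,ce=cv2.connectedComponentsWithStats(k); i=1+np.argmax(st[1:,4]); return ce[i],l==i
def tri(p,q):
    o1,d1=rays(c,p);o2,d2=rays(s,q);d1=d1[0];d2=d2[0]
    t=np.linalg.lstsq(np.c_[d1,-d2],o2-o1,rcond=None)[0];a=o1+t[0]*d1;b=o2+t[1]*d2
    return ((a+b)/2).round(4),np.linalg.norm(a-b).round(4)
mt,ms=masks(c),masks(s)
PS=zpts(s)
for n,k,r1,r2 in(('redcap','red',(140,165,225,255),(180,205,350,372)),('tab','yel',(200,212,230,250),(230,255,295,315)),('whitecap','wh',(370,392,262,282),(363,380,215,231)),('redcup','red',(218,250,228,260),(248,275,303,330)),('whitestand','wh',(452,478,255,285),(390,416,188,206))):
    a,b=ctr(mt[k],r1),ctr(ms[k],r2); print(n,a[0].round(1),b[0].round(1),tri(a[0],b[0]),'scene depth med',np.median(PS[b[1]],0).round(4))
_,l=ctr(mt['blue'],(180,250,225,262))
k=mt['blue'].copy(); k[:225]=0;k[262:]=0;k[:,:180]=0;k[:,252:]=0
pts=plane(c,np.argwhere(k)[:,::-1],.004)
r=cv2.minAreaRect((pts[:,:2]*1000).astype(np.float32)); print('plate',r)
# cup rim from top: red pixels with depth near .017
_,l=ctr(mt['red'],(218,250,228,260)); P=zpts(c); q=P[l&(P[...,2]>.013)]
A=np.c_[2*q[:,:2],np.ones(len(q))]; x=np.linalg.lstsq(A,(q[:,:2]**2).sum(1),rcond=None)[0]; print('rim',x[:2],np.sqrt(x[2]+x[0]**2+x[1]**2),len(q))
for nm,z in(('black',(180,212,190,222)),('white',(448,478,255,286))):
    k=np.zeros_like(mt['blue']);u0,u1,v0,v1=z;k[v0:v1,u0:u1]=mt['blue'][v0:v1,u0:u1]
    e=cv2.fitEllipse(cv2.convexHull(np.argwhere(k)[:,::-1].astype(np.int32))); print(nm,e,plane(c,e[0],.004))
E
```

```text
redcap [151.6 237.3] [190.3 361.7] (array([0.506 , 0.4017, 0.0506]), np.float64(0.0002)) scene depth med [0.5044 0.4022 0.053 ]
tab [205.7 239.4] [241.6 304.7] (array([0.4937, 0.2633, 0.0833]), np.float64(0.0003)) scene depth med [0.4939 0.2645 0.0855]
whitecap [381.6 270.6] [371.4 223.4] (array([ 0.4132, -0.1537,  0.0485]), np.float64(0.0005)) scene depth med [ 0.4135 -0.1517  0.0503]
redcup [231.1 244.4] [261.5 314.5] (array([0.4892, 0.2153, 0.0101]), np.float64(0.0001)) scene depth med [0.4904 0.2129 0.0068]
whitestand [463.6 270.1] [403.7 196. ] (array([ 0.4113, -0.3652,  0.0139]), np.float64(0.0001)) scene depth med [ 0.4148 -0.377   0.0066]
plate ((493.5391540527344, 259.7814025878906), (148.2933807373047, 65.22149658203125), 87.47723388671875)
rim [0.49076643 0.21753528] 0.02192633835798546 77
black ((196.55740356445312, 205.31182861328125), (23.617359161376953, 24.389240264892578), 55.98379898071289) [[0.59173736 0.30385069 0.004     ]]
white ((462.4251708984375, 270.1361083984375), (23.65032958984375, 25.121606826782227), 151.4408416748047) [[ 0.41181106 -0.36549232  0.004     ]]
```

Call:
{"name": "arm_command", "arguments": {"rows": [[[0.275,-0.322,-0.0375,0,0,-0.3664,60],[0.275,-0.322,-0.0375,0,0,-0.3664,60],[0.275,-0.322,-0.0375,0,0,-0.3664,60],[0.275,-0.322,-0.0375,0,0,-0.3664,60],[0.275,-0.322,-0.0375,0,0,-0.3664,60],[0.275,-0.322,-0.0375,0,0,-0.3664,60],[0.275,-0.322,-0.0375,0,0,-0.3664,60],[0.275,-0.322,-0.0375,0,0,-0.3664,60],[0.275,-0.322,-0.0375,0,0,-0.3664,60],[0.275,-0.322,-0.0375,0,0,-0.3664,60]]]}}

```text
time: 1.35
ee_pos: [0.3303, -0.2004, 0.2614]
orientation: [0.708, 0.706, -0.0, 0.0]
wrist_force: [0.5, 0.0, -0.0]
gripper_width: 0.0602
finger_force: 0.0
```

Call:
{"name": "arm_command", "arguments": {"rows": [[[0.451,0,0,0,0,0,60],[0.451,0,0,0,0,0,60],[0.451,0,0,0,0,0,60],[0.451,0,0,0,0,0,60],[0.451,0,0,0,0,0,60],[0.451,0,0,0,0,0,60],[0.451,0,0,0,0,0,60],[0.451,0,0,0,0,0,60],[0.451,0.05,0.08,0,0,0,60],[0.451,0.05,0.08,0,0,0,60]]]}}

```text
time: 2.35
ee_pos: [0.3714, 0.1599, 0.1954]
orientation: [0.708, 0.707, -0.001, 0.0]
wrist_force: [0.0, 0.0, 0.7]
gripper_width: 0.0599
finger_force: 0.0
```

```bash
python3 - <<'E'
from h import *
c=cam('wrist','w1.png'); print(get_obs()['ee_pos'],c['origin'])
P=zpts(c); m=(P[...,2]>.045)&(P[...,2]<.065)&(c['z_map']>0)
n,l,st,ce=cv2.connectedComponentsWithStats(m.astype(np.uint8))
for i in range(1,n):
    if st[i,4]>150:
        u,v=ce[i]; print(st[i],ce[i].round(1),plane(c,ce[i],.054).round(4),np.median(P[l==i],0).round(4))
E
```

```text
[0.37135583 0.15908668 0.19270424] [0.37167922 0.23176252 0.33699905]
[312   0  23  26 440] [322.9  12.2] [[0.3718 0.3006 0.054 ]] [0.3719 0.3021 0.0479]
[479  56  23  45 555] [489.3  75.9] [[0.4819 0.2631 0.054 ]] [0.4802 0.2624 0.0585]
[350 202  35  36 918] [366.8 219.7] [[0.4033 0.1653 0.054 ]] [0.4034 0.1651 0.0531]
[ 465  208  129  147 4066] [525.7 279.6] [[0.5259 0.1188 0.054 ]] [0.5255 0.1195 0.0557]
[398 408  20  32 188] [406.8 427.1] [[ 0.4435 -0.0163  0.054 ]] [ 0.4441 -0.021   0.0488]
```

View pics/w1.png

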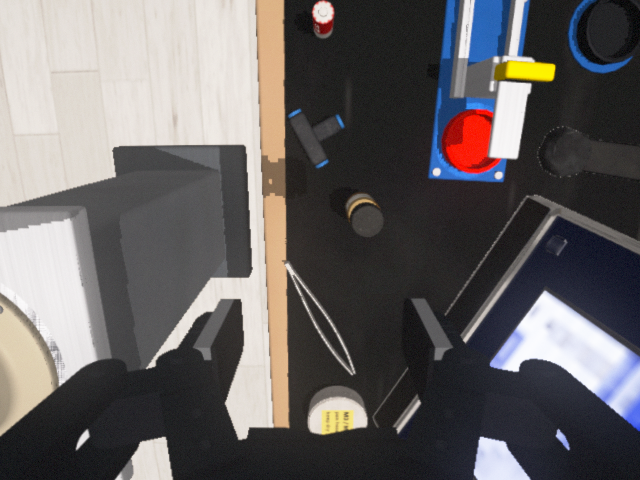

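The wrist view shows the black vial at (367,220), between the fingers' line and clear of other objects. It measures (0.403, 0.165), close to the top view, so I'll descend and grip.

Call:
{"name": "arm_command", "arguments": {"rows": [[[0.004,0.04,0.03,0,0,0,60],[0.004,0.04,0.08,0,0,0,60],[0.004,0.04,0.13,0,0,0,60],[0.004,0.04,0.17,0,0,0,60],[0.004,0.04,0.2,0,0,0,60],[0.004,0.04,0.226,0,0,0,60],[0.004,0.04,0.226,0,0,0,60],[0.004,0.04,0.226,0,0,0,40]]]}}

```text
time: 3.2
ee_pos: [0.4029, 0.1629, 0.0169]
orientation: [0.708, 0.706, -0.0, 0.0]
wrist_force: [0.6, -0.1, 0.1]
gripper_width: 0.0467
finger_force: 0.0
```

Call:
{"name": "arm_command", "arguments": {"rows": [[[0,0,0,0,0,0,10],[0,0,0,0,0,0,10],[0,0,0,0,0,0,10],[0,0,0,0,0,0,10],[0,0,0,0,0,0,10],[0,0,0,0,0,0,10]]]}}

```text
time: 3.8
ee_pos: [0.4036, 0.1638, 0.018]
orientation: [0.707, 0.707, 0.001, 0.001]
wrist_force: [-1.0, -1.5, 6.9]
gripper_width: 0.024
finger_force: 59.1
```

Call:
{"name": "arm_command", "arguments": {"rows": [[[0,0,-0.02,0,0,0,10],[0,0,-0.06,0,0,0,10],[0,0,-0.11,0,0,0,10],[0,0,-0.16,0,0,0,10],[0,0,-0.19,0,0,0,10],[0,0,-0.19,0,0,0,10]]]}}

```text
time: 4.4
ee_pos: [0.4049, 0.1645, 0.1728]
orientation: [0.707, 0.707, 0.004, 0.003]
wrist_force: [1.5, -0.5, 0.0]
gripper_width: 0.0238
finger_force: 59.1
```

Call:
{"name": "arm_command", "arguments": {"rows": [[[0.02,0.027,0,0,0,0,10],[0.05,0.067,0,0,0,0,10],[0.08,0.107,0,0,0,0,10],[0.11,0.147,0,0,0,0,10],[0.14,0.187,0,0,0,0,10],[0.16,0.214,0,0,0,0,10],[0.172,0.23,0,0,0,0,10],[0.177,0.236,0,0,0,0,10],[0.177,0.236,0,0,0,0,10]]]}}

```text
time: 5.3
ee_pos: [0.5906, 0.3055, 0.1671]
orientation: [0.707, 0.707, -0.001, -0.0]
wrist_force: [-0.7, 0.2, -0.5]
gripper_width: 0.0237
finger_force: 59.1
```

```bash
python3 - <<'E'
from h import *
c=cam('wrist','w2.png'); s=cam('scene'); print(get_obs()['ee_pos'],get_obs()['gripper_width'])
a=cv2.resize(s['frame'][130:350,120:400,::-1],None,fx=2,fy=2,interpolation=cv2.INTER_CUBIC)
b=c['frame'][:,:,::-1]
cv2.imwrite('pics/c2.png',np.hstack([cv2.resize(a,(400,314)),cv2.resize(b,(400,314))]))
hsv=cv2.cvtColor(c['frame'],cv2.COLOR_RGB2HSV);m=((hsv[...,0]>95)&(hsv[...,0]<125)&(hsv[...,1]>130)&(hsv[...,2]>60)).astype(np.uint8)
n,l,st,ce=cv2.connectedComponentsWithStats(m)
for i in range(1,n):
    if st[i,4]>300: e=cv2.fitEllipse(cv2.convexHull(np.argwhere(l==i)[:,::-1].astype(np.int32))); print(st[i],e,plane(c,e[0],.004).round(4))
E
```

```text
[0.58983422 0.30477107 0.16788173] 0.023815529984347123
[ 404    0   90  117 1377] ((455.5626220703125, 45.00279998779297), (10.724005699157715, 288.3096923828125), 35.01348114013672) [[0.6833 0.4313 0.004 ]]
[  424     0   183   168 12335] ((515.7625732421875, 81.118408203125), (109.35945129394531, 249.46755981445312), 37.79344940185547) [[0.7288 0.4082 0.004 ]]
[589  14  51  58 442] ((616.1353149414062, 39.20097732543945), (11.03309440612793, 79.52783966064453), 43.020687103271484) [[0.8    0.4391 0.004 ]]
[ 516   39  124  196 9790] ((639.367919921875, 234.9123992919922), (1.1269917488098145, 1.8703898191452026), 0.0) [[0.847  0.2942 0.004 ]]
[ 285  181   81   78 1526] ((325.12091064453125, 219.71090698242188), (77.86734771728516, 80.08511352539062), 90.9506607055664) [[0.5925 0.3057 0.004 ]]
[159 183  12  94 473] ((165.3837890625, 213.38308715820312), (11.461722373962402, 129.2581329345703), 178.22511291503906) [[0.4687 0.3107 0.004 ]]
[ 214  186   30  168 1988] ((230.52354431152344, 272.77838134765625), (33.84516143798828, 187.78482055664062), 1.9696580171585083) [[0.5166 0.2619 0.004 ]]
[ 179  194   38   66 2255] ((197.9661102294922, 228.70721435546875), (40.76792907714844, 96.63365936279297), 176.1161651611328) [[0.4933 0.2985 0.004 ]]
```

View pics/c2.png

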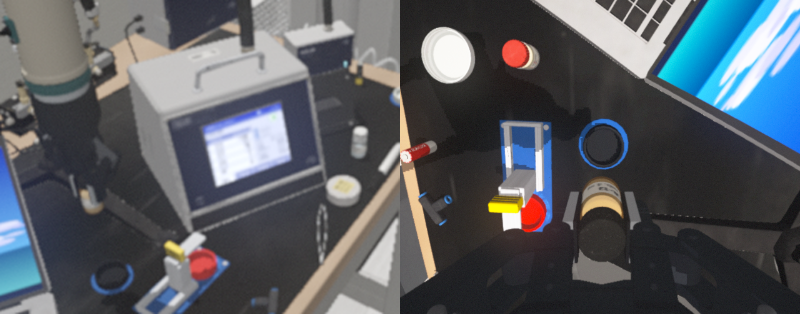

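The wrist view shows the vial held upright just short of the black stand at about (602,145) in the montage. The stand measures (0.5925, 0.3057), so I'll lower it now.

Call:
{"name": "arm_command", "arguments": {"rows": [[[0,0,0.04,0,0,0,10],[0,0,0.09,0,0,0,10],[0,0,0.13,0,0,0,10],[0,0,0.155,0,0,0,10],[0,0,0.17,0,0,0,10],[0,0,0.178,0,0,0,10],[0,0,0.182,0,0,0,10],[0,0,0.182,0,0,0,10]]]}}

```text
time: 6.2
ee_pos: [0.5915, 0.3055, 0.0237]
orientation: [0.707, 0.707, 0.001, 0.0]
wrist_force: [-0.2, 0.2, 0.1]
gripper_width: 0.0239
finger_force: 59.2
```

Call:
{"name": "arm_command", "arguments": {"rows": [[[0,0,0.001,0,0,0,10],[0,0,0.002,0,0,0,10],[0,0,0.002,0,0,0,10]]]}}

```text
time: 6.5
ee_pos: [0.5919, 0.3057, 0.0231]
orientation: [0.707, 0.707, 0.001, 0.001]
wrist_force: [0.8, -0.0, 3.9]
gripper_width: 0.0238
finger_force: 59.8
```

Contact at seating height. I'll release slowly and rise.

Call:
{"name": "arm_command", "arguments": {"rows": [[[0,0,0,0,0,0,30],[0,0,0,0,0,0,38],[0,0,0,0,0,0,45],[0,0,0,0,0,0,50],[0,0,0,0,0,0,50],[0,0,-0.02,0,0,0,50],[0,0,-0.06,0,0,0,50],[0,0,-0.12,0,0,0,50],[0,0,-0.18,0,0,0,50],[0,0,-0.225,0,0,0,50]]]}}

```text
time: 7.5
ee_pos: [0.5917, 0.3057, 0.2046]
orientation: [0.707, 0.707, 0.002, 0.001]
wrist_force: [0.8, 0.0, -0.5]
gripper_width: 0.0501
finger_force: 0.0
```

Call:
{"name": "arm_command", "arguments": {"rows": [[[-0.05,-0.3125,-0.06,0,0,0,60],[-0.05,-0.3125,-0.06,0,0,0,60],[-0.05,-0.3125,-0.06,0,0,0,60],[-0.05,-0.3125,-0.06,0,0,0,60],[-0.05,-0.3125,-0.06,0,0,0,60],[-0.05,-0.3125,-0.06,0,0,0,60],[-0.3,-0.3125,-0.06,0,0,0,60],[-0.3,-0.3125,-0.06,0,0,0,60],[-0.3,-0.3125,-0.06,0,0,0,60],[-0.3,-0.3125,-0.06,0,0,0,60]]]}}

```text
time: 8.5
ee_pos: [0.3413, 0.0638, 0.2495]
orientation: [0.706, 0.708, 0.0, 0.001]
wrist_force: [1.6, -0.2, -0.8]
gripper_width: 0.06
finger_force: 0.0
```

```bash
python3 - <<'E'
from h import *
t=cam('top'); print(get_obs()['ee_pos'])
P=zpts(t)[190:222,180:214]; Z=t['z_map'][190:222,180:214]
q=P[(P[...,2]>.045)&(P[...,2]<.08)&(Z>0)]; print(len(q),np.median(q,0),q.min(0),q.max(0))
cv2.imwrite('pics/t3.png',cv2.resize(t['frame'][180:260,130:260,::-1],None,fx=4,fy=4,interpolation=cv2.INTER_CUBIC))
E
```

```text
[0.34146817 0.05507386 0.24944102]
89 [0.58979332 0.30453816 0.05823081] [0.57877215 0.29283481 0.04761788] [0.60193649 0.31728775 0.06409792]
```

View pics/t3.png

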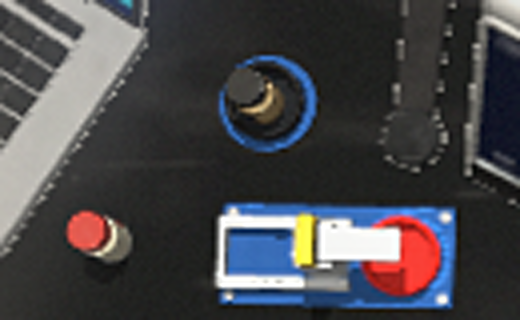

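The black vial stands upright in its cup, at about (255,95) in the crop with its top at 58 mm. Next, the white vial.

Call:
{"name": "arm_command", "arguments": {"rows": [[[-0.26,0,0,0,0,0,60],[-0.26,0,0,0,0,0,60],[-0.26,0,0,0,0,0,60],[-0.26,0,0,0,0,0,60],[-0.26,0,0,0,0,0,60],[-0.26,0.04,0.06,0,0,0,60],[-0.26,0.04,0.06,0,0,0,60],[-0.26,0.04,0.06,0,0,0,60]]]}}

```text
time: 9.35
ee_pos: [0.3726, -0.1416, 0.2]
orientation: [0.707, 0.708, -0.001, -0.002]
wrist_force: [-0.1, 0.8, 0.2]
gripper_width: 0.0599
finger_force: 0.0
```

```bash
python3 - <<'E'
from h import *
c=cam('wrist'); print(get_obs()['ee_pos'])
P=zpts(c); m=(P[...,2]>.045)&(P[...,2]<.065)&(c['z_map']>0)
n,l,st,ce=cv2.connectedComponentsWithStats(m.astype(np.uint8))
for i in range(1,n):
    if st[i,4]>150: print(st[i],ce[i].round(1),plane(c,ce[i],.054).round(4),np.median(P[l==i],0).round(4))
E
```

```text
[ 0.37276532 -0.14181991  0.20104859]
[ 403    0  237  243 2839] [475.7  99.4] [[ 0.4762 -0.0525  0.054 ]] [ 0.457  -0.044   0.0556]
[361 225  34  34 868] [377.7 242.2] [[ 0.4131 -0.1538  0.054 ]] [ 0.4132 -0.1539  0.0531]
[518 247  42  39 790] [538.3 265.7] [[ 0.5371 -0.1721  0.054 ]] [ 0.5363 -0.1716  0.0555]
[462 331  22  20 238] [472.2 341.8] [[ 0.4928 -0.237   0.054 ]] [ 0.4926 -0.237   0.0538]
[476 460  16  14 175] [483.5 466.3] [[ 0.519  -0.3656  0.054 ]] [ 0.5222 -0.3715  0.0477]
```

Call:
{"name": "arm_command", "arguments": {"rows": [[[-0.015,0.05,0.03,0,0,0,60],[-0.015,0.05,0.08,0,0,0,60],[-0.015,0.05,0.13,0,0,0,60],[-0.015,0.05,0.17,0,0,0,60],[-0.015,0.05,0.2,0,0,0,60],[-0.015,0.05,0.23,0,0,0,60],[-0.015,0.05,0.23,0,0,0,60],[-0.015,0.05,0.23,0,0,0,40]]]}}

```text
time: 10.2
ee_pos: [0.4137, -0.1546, 0.0184]
orientation: [0.707, 0.707, 0.0, 0.001]
wrist_force: [0.5, -0.8, -0.6]
gripper_width: 0.0468
finger_force: 0.0
```

Call:
{"name": "arm_command", "arguments": {"rows": [[[0,0,0,0,0,0,10],[0,0,0,0,0,0,10],[0,0,0,0,0,0,10],[0,0,0,0,0,0,10],[0,0,0,0,0,0,10],[0,0,0,0,0,0,10]]]}}

```text
time: 10.8
ee_pos: [0.4143, -0.1552, 0.0192]
orientation: [0.707, 0.707, 0.001, 0.002]
wrist_force: [-0.8, 0.7, 5.4]
gripper_width: 0.0233
finger_force: 58.5
```

Call:
{"name": "arm_command", "arguments": {"rows": [[[0,0,-0.02,0,0,0,10],[0,0,-0.06,0,0,0,10],[0,0,-0.11,0,0,0,10],[0,0,-0.15,0,0,0,10],[-0.03,0,-0.15,0,0,0,10],[-0.08,-0.002,-0.15,0,0,0,10],[-0.14,-0.002,-0.15,0,0,0,10],[-0.2,-0.002,-0.15,0,0,0,10],[-0.24,-0.002,-0.15,0,0,0,10],[-0.263,-0.002,-0.15,0,0,0,10]]]}}

```text
time: 11.8
ee_pos: [0.4116, -0.3681, 0.1386]
orientation: [0.708, 0.706, -0.0, 0.002]
wrist_force: [0.1, -0.3, -0.1]
gripper_width: 0.0233
finger_force: 59.1
```

```bash
python3 - <<'E'
from h import *
c=cam('wrist','w4.png'); o=get_obs();print(o['ee_pos'],o['gripper_width'])
hsv=cv2.cvtColor(c['frame'],cv2.COLOR_RGB2HSV);m=((hsv[...,0]>95)&(hsv[...,0]<125)&(hsv[...,1]>130)&(hsv[...,2]>60)).astype(np.uint8)
n,l,st,ce=cv2.connectedComponentsWithStats(m)
for i in range(1,n):
    if st[i,4]>150: e=cv2.fitEllipse(cv2.convexHull(np.argwhere(l==i)[:,::-1].astype(np.int32))); print(st[i],e,plane(c,e[0],.004).round(4))
E
```

```text
[ 0.41194304 -0.37007466  0.13836102] 0.023557633506203
[ 281  182   86   82 1064] ((323.730712890625, 223.14158630371094), (81.80268859863281, 85.81675720214844), 122.67387390136719) [[ 0.413  -0.3639  0.004 ]]
```

View pics/w4.png

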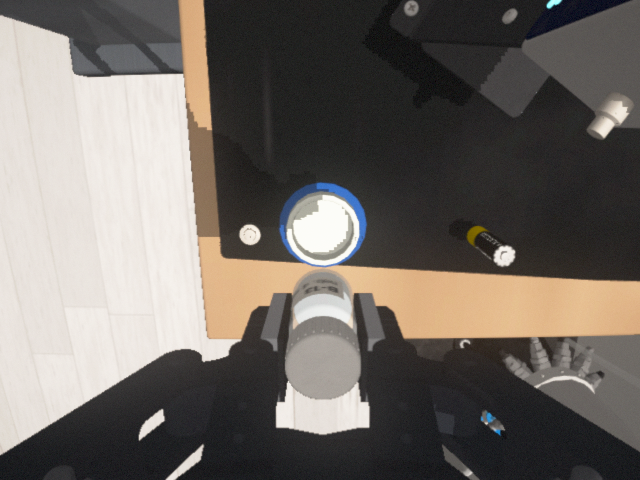

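The wrist view shows the vial held upright, the white stand at (324,223) and the black cell standing clear at (490,245). I'll shift about 4 mm in y and lower.

Call:
{"name": "arm_command", "arguments": {"rows": [[[0.005,0,0,0,0,0,10],[0.005,0,0.04,0,0,0,10],[0.005,0,0.08,0,0,0,10],[0.005,0,0.11,0,0,0,10],[0.005,0,0.13,0,0,0,10],[0.005,0,0.138,0,0,0,10],[0.005,0,0.141,0,0,0,10],[0.005,0,0.143,0,0,0,10],[0.005,0,0.143,0,0,0,10]]]}}

```text
time: 12.75
ee_pos: [0.4125, -0.3635, 0.0285]
orientation: [0.705, 0.709, -0.002, 0.004]
wrist_force: [-7.2, -6.2, 26.5]
gripper_width: 0.0231
finger_force: 66.6
```

Call:
{"name": "arm_command", "arguments": {"rows": [[[0,0,-0.006,0,0,0,10],[0,0,-0.006,0,0,0,10],[0,0,-0.006,0,0,0,10]]]}}

```text
time: 13.05
ee_pos: [0.4125, -0.361, 0.0305]
orientation: [0.706, 0.708, -0.001, 0.002]
wrist_force: [-2.7, -2.9, 13.9]
gripper_width: 0.0235
finger_force: 64.8
```

```bash
python3 - <<'E'
from h import *
c=cam('wrist'); s=cam('scene'); o=get_obs();print(o['ee_pos'],o['gripper_width'],o['wrist_force'])
a=cv2.resize(s['frame'][150:240,340:460,::-1],(400,300),interpolation=cv2.INTER_CUBIC)
b=cv2.resize(c['frame'][140:440,120:520,::-1],(400,300))
cv2.imwrite('pics/c5.png',np.hstack([a,b]))
E
```

```text
[ 0.41247134 -0.36103789  0.03046471] 0.02307286908510175 [-2.29545277 -3.043709   13.61736656]
```

View pics/c5.png

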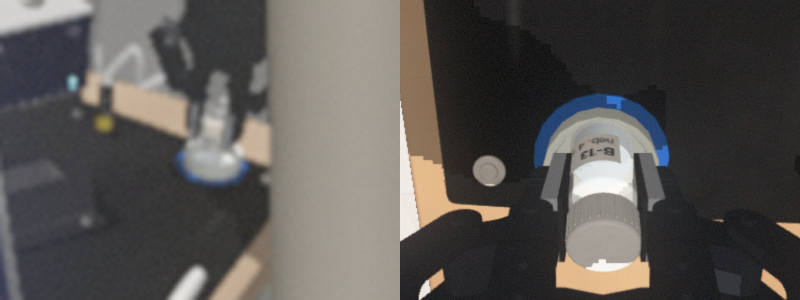

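The vial is leaning on the +y side of the rim. I took the earlier arm lag for an offset. I'll raise, shift back in y and check.

Call:
{"name": "arm_command", "arguments": {"rows": [[[0,0,-0.01,0,0,0,10],[0,0,-0.025,0,0,0,10],[-0.004,0,-0.025,0,0,0,10],[-0.006,0,-0.025,0,0,0,10],[-0.006,0,-0.025,0,0,0,10],[-0.006,0,-0.025,0,0,0,10],[-0.006,0,-0.025,0,0,0,10],[-0.006,0,-0.025,0,0,0,10]]]}}

```text
time: 13.95
ee_pos: [0.4113, -0.3657, 0.0474]
orientation: [0.707, 0.707, 0.0, -0.0]
wrist_force: [-0.9, 0.9, -0.4]
gripper_width: 0.0237
finger_force: 63.1
```

```bash
python3 - <<'E'
from h import *
c=cam('wrist','w6.png'); o=get_obs();print(o['ee_pos'],o['gripper_width'],o['wrist_force'],o['orientation'])
P=zpts(c); sub=P[140:440,260:390]; zz=c['z_map'][140:440,260:390]
for h in range(-4,40):
    # depth profile down the vial's centre line
    v=140+ (h+4)*7; p=P[v,323]; print(v,p.round(4)) if c['z_map'][v,323]>0 else 0
E
```

```text
[ 0.41135662 -0.36573178  0.04745858] 0.02350993054595824 [-0.65530068 -0.37930274 -0.71555702] [ 7.07127633e-01  7.07085888e-01  1.47877882e-05 -2.37846499e-04]
140 [ 0.4117 -0.301   0.0006]
147 [ 0.4117 -0.3041  0.0008]
154 [ 0.4117 -0.3072  0.0007]
161 [ 0.4117 -0.3103  0.0012]
168 [ 4.117e-01 -3.136e-01  4.000e-04]
175 [ 0.4117 -0.3167  0.0015]
182 [ 0.4117 -0.3199  0.0013]
189 [ 0.4117 -0.3231  0.002 ]
196 [ 0.4117 -0.3266  0.0008]
203 [ 0.4117 -0.3296  0.0024]
210 [ 0.4117 -0.3331  0.0015]
217 [ 0.4117 -0.3362  0.0028]
224 [ 0.4117 -0.3396  0.0029]
231 [ 0.4117 -0.3411  0.01  ]
238 [ 0.4117 -0.3429  0.0156]
245 [ 0.4117 -0.3494  0.0045]
252 [ 0.4117 -0.3528  0.0049]
259 [ 0.4117 -0.3565  0.0044]
266 [ 0.4117 -0.3476  0.0394]
273 [ 0.4117 -0.3487  0.0442]
280 [ 0.4117 -0.3495  0.0493]
287 [ 0.4117 -0.3512  0.0519]
294 [ 0.4117 -0.3519  0.0565]
301 [ 0.4117 -0.3529  0.0603]
308 [ 0.4117 -0.3539  0.0639]
315 [ 0.4117 -0.3548  0.0673]
322 [ 0.4117 -0.3567  0.0686]
329 [ 0.4117 -0.3579  0.0711]
336 [ 0.4117 -0.358   0.0755]
343 [ 0.4117 -0.3591  0.0777]
350 [ 0.4117 -0.3601  0.0801]
357 [ 0.4117 -0.3599  0.0843]
364 [ 0.4117 -0.3616  0.0854]
371 [ 0.4117 -0.3645  0.0848]
378 [ 0.4117 -0.368   0.0832]
385 [ 0.4117 -0.3709  0.0826]
392 [ 0.4117 -0.3734  0.0827]
399 [ 0.4117 -0.377   0.0814]
406 [ 0.4117 -0.3796  0.0815]
413 [ 0.4118 -0.4501 -0.0013]
420 [ 0.4118 -0.4545 -0.0007]
427 [ 0.4132 -1.1555 -0.8   ]
434 [ 0.4116 -0.3558  0.1203]
441 [ 0.4116 -0.354   0.1242]
```

View pics/w6.png

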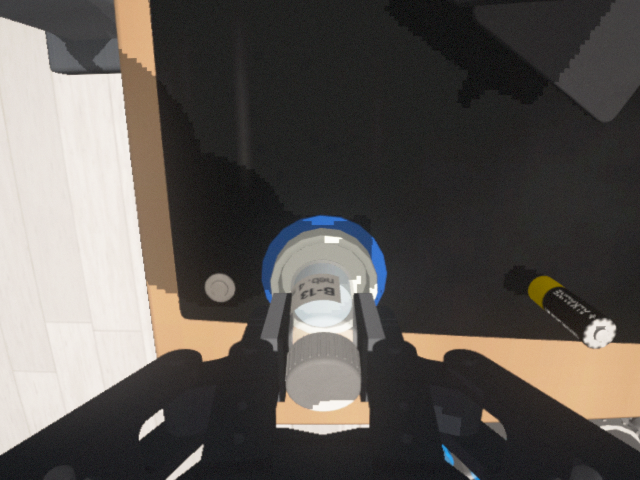

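The depth profile along the vial, rows 266–406, shows it tilted about 14° in the grip with its bottom towards +y. I'll tilt the tool to bring it upright.

Call:
{"name": "arm_command", "arguments": {"rows": [[[-0.004,0,-0.01,0,-0.04,0,10],[-0.004,0,-0.01,0,-0.0778,0,10],[-0.004,0,-0.01,0,-0.0778,0,10],[-0.004,0,-0.01,0,-0.0778,0,10],[-0.004,0,-0.01,0,-0.0778,0,10],[-0.004,0,-0.01,0,-0.0778,0,10]]]}}

```text
time: 14.6
ee_pos: [0.4119, -0.3704, 0.0559]
orientation: [0.702, 0.701, -0.086, 0.086]
wrist_force: [0.2, -0.5, 0.3]
gripper_width: 0.0234
finger_force: 63.1
```

```bash
cat > prof.py <<'E'
from h import *
c=cam('wrist'); o=get_obs();print(o['ee_pos'],o['gripper_width'],o['wrist_force'],R.from_quat(o['orientation']).as_matrix()[:,2].round(3))
P=zpts(c)[:,316:331]; q=P[(c['z_map'][:,316:331]>0)]; t=o['ee_pos']
q=q[(abs(q[:,1]-t[1])<.028)&(q[:,2]<t[2]+.055)&(q[:,2]>t[2]-.02)]
top=q[:,2].max(); 
side=q[(q[:,2]>t[2]+.0)&(q[:,2]<t[2]+.022)&(q[:,1]>t[1]+.002)]
f=np.polyfit(side[:,2],side[:,1],1); print('n',len(side),'tilt deg (bottom to +y pos)',-np.degrees(np.arctan(f[0])),'axis y at tcp z',np.polyval(f,t[2])-.013/np.cos(np.arctan(f[0])))
cap=q[q[:,2]>t[2]+.028]; cap=cap[(cap[:,1]<t[1]+.004)]
g=np.polyfit(cap[:,1],cap[:,2],1); print('cap slope deg',np.degrees(np.arctan(g[0])),'cap z range',cap[:,2].min(),cap[:,2].max(),'cap y',cap[:,1].min(),cap[:,1].max())
E
python3 prof.py
```

```text
[ 0.41172161 -0.37029759  0.05580314] 0.02349004781922947 [ 0.3169594  -0.92355857 -0.44552267] [ 0.    -0.242 -0.97 ]
n 704 tilt deg (bottom to +y pos) 6.178068742856568 axis y at tcp z -0.3669141363184969
cap slope deg 1.4320144123242657 cap z range 0.09056715653603649 0.0929634356774497 cap y -0.379253200275528 -0.36631595302778197
```

Call:
{"name": "arm_command", "arguments": {"rows": [[[0.003,0,0.012,0,0,0,10],[0.006,0,0.024,0,0,0,10],[0.008,0,0.032,0,0,0,10],[0.009,0,0.036,0,0,0,10],[0.0097,0,0.0388,0,0,0,10],[0.0097,0,0.0388,0,0,0,10]]]}}

```text
time: 15.25
ee_pos: [0.4114, -0.3689, 0.0233]
orientation: [0.702, 0.702, -0.086, 0.086]
wrist_force: [-0.1, -1.8, -0.4]
gripper_width: 0.0233
finger_force: 63.1
```

```bash
python3 prof.py
```

```text
[ 0.41154787 -0.36898826  0.02362678] 0.02315431365533384 [-0.90364484  0.15135957  0.12743077] [ 0.    -0.242 -0.97 ]
n 700 tilt deg (bottom to +y pos) 6.089712047660611 axis y at tcp z -0.36547028193085734
cap slope deg 1.6417439284186666 cap z range 0.05791571249228161 0.06033157214875243 cap y -0.3776282460124414 -0.36498936236144064
```

Call:
{"name": "arm_command", "arguments": {"rows": [[[0.0003,0,0.001,0,0,0,10],[0.0005,0,0.002,0,0,0,10],[0.0005,0,0.002,0,0,0,10]]]}}

```text
time: 15.6
ee_pos: [0.4117, -0.3692, 0.0224]
orientation: [0.702, 0.702, -0.086, 0.087]
wrist_force: [-0.2, -0.4, 0.4]
gripper_width: 0.0234
finger_force: 63.1
```

Call:
{"name": "arm_command", "arguments": {"rows": [[[0.0003,0,0.001,0,0,0,10],[0.0005,0,0.002,0,0,0,10],[0.0005,0,0.002,0,0,0,10]]]}}

```text
time: 15.9
ee_pos: [0.4117, -0.3693, 0.0222]
orientation: [0.702, 0.702, -0.086, 0.087]
wrist_force: [-1.4, 3.2, 12.1]
gripper_width: 0.0233
finger_force: 64.4
```

Call:
{"name": "arm_command", "arguments": {"rows": [[[0,0,0,0,0,0,30],[0,0,0,0,0,0,38],[0,0,0,0,0,0,45],[0,0,0,0,0,0,50],[0,0,0,0,0,0,50],[-0.005,0,-0.02,0,0,0,50],[-0.015,0,-0.06,0,0,0,50],[-0.03,0,-0.12,0,0,0,50],[-0.045,0,-0.18,0,0.04,0,50],[-0.0514,0,-0.206,0,0.0778,0,50]]]}}

```text
time: 16.9
ee_pos: [0.4135, -0.3691, 0.1958]
orientation: [0.706, 0.708, 0.002, 0.003]
wrist_force: [0.8, -1.2, -1.5]
gripper_width: 0.0502
finger_force: 0.0
```

```bash
python3 - <<'E'
from h import *
c=cam('wrist','w7.png'); print(get_obs()['ee_pos'],get_obs()['orientation'])
P=zpts(c); m=(P[...,2]>.045)&(P[...,2]<.07)&(c['z_map']>0)
n,l,st,ce=cv2.connectedComponentsWithStats(m.astype(np.uint8))
for i in range(1,n):
    if st[i,4]>150: print(st[i],np.median(P[l==i],0).round(4))
E
```

```text
[ 0.41475932 -0.37520933  0.19798749] [0.70710571 0.70708468 0.00169565 0.00546778]
[417  23  45  38 812] [ 0.4882 -0.2452  0.0578]
[301 206  35  36 974] [ 0.4115 -0.366   0.0581]
[457 221  20  19 290] [ 0.522  -0.3728  0.0479]
```

View pics/w7.png

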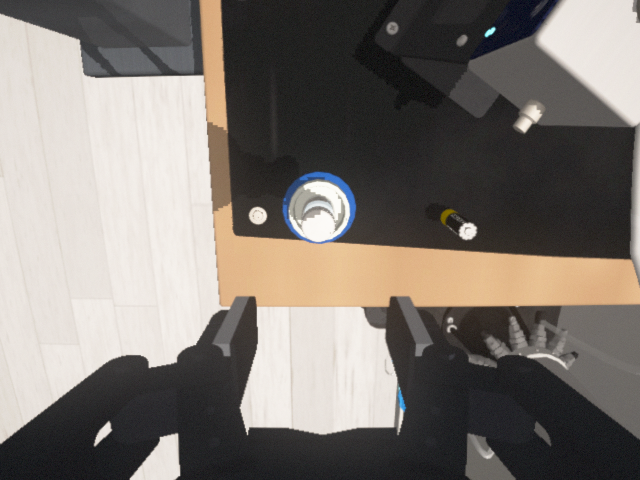

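The white vial stands upright in its cup at (318,222), and the black cell at (463,228) is undisturbed. Now to the gate.

Call:
{"name": "arm_command", "arguments": {"rows": [[[0.06,-0.09,-0.06,0,0,0,50],[0.12,-0.09,-0.06,0,0,0,50],[0.65,-0.09,-0.06,0,0,0,50],[0.65,-0.09,-0.06,0,0,0,50],[0.65,-0.09,-0.06,0,0,0,50],[0.65,-0.09,-0.06,0,0,0,50],[0.65,-0.09,-0.06,0,0,0,50],[0.65,-0.09,-0.06,0,0,0,50],[0.65,-0.09,-0.06,0,0,0,50],[0.65,-0.09,-0.06,0,0,0,50]]]}}

```text
time: 17.95
ee_pos: [0.3405, 0.0996, 0.237]
orientation: [0.707, 0.707, 0.0, 0.001]
wrist_force: [1.5, -0.3, 0.7]
gripper_width: 0.0501
finger_force: 0.0
```

Call:
{"name": "arm_command", "arguments": {"rows": [[[0.15,0,0,0,0,0,50],[0.15,0,0,0,0,0,50],[0.15,0,0,0,0,0,50],[0.15,0,0,0,0,0,50]]]}}

```text
time: 18.35
ee_pos: [0.3408, 0.2202, 0.2365]
orientation: [0.705, 0.709, -0.0, -0.0]
wrist_force: [-0.1, -1.9, -0.5]
gripper_width: 0.0504
finger_force: 0.0
```

```bash
python3 -c "
from h import *
o=get_obs();print(o['ee_pos'],o['orientation'],o['joints'])"
```

```text
[0.34080007 0.22023533 0.23650764] [ 7.05372645e-01  7.08836660e-01 -5.79312634e-05 -1.36204697e-04] [4.01651916e-01 1.25968442e-02 1.81517612e+00 2.15778553e-04
 1.31402964e+00 3.96698234e-01]
```

Call:
{"name": "arm_command", "arguments": {"rows": [[[0,0.1,0,0,0,-0.486,50],[0.053,0.191,0,0,0,-0.486,50],[0.053,0.191,0,0,0,-0.486,50],[0.053,0.191,0,0,0,-0.486,50],[0.053,0.191,0,0,0,-0.486,50],[0.053,0.191,0,0,0,-0.486,50],[0.053,0.191,0,0,0,-0.486,50],[0.053,0.191,0,0,0,-0.486,50],[0.053,0.191,0,0,0,-0.486,50],[0.053,0.191,0,0,0,-0.486,50]]]}}

```text
time: 19.35
ee_pos: [0.494, 0.2582, 0.2366]
orientation: [0.033, 0.999, -0.001, -0.0]
wrist_force: [0.9, 0.0, 0.3]
gripper_width: 0.0498
finger_force: 0.0
```

Call:
{"name": "arm_command", "arguments": {"rows": [[[0,0,0,0,0,-0.02,50],[0,0,0,0,0,-0.02,50],[0,0,0,0,0,-0.02,50]]]}}

```text
time: 19.65
ee_pos: [0.494, 0.259, 0.2368]
orientation: [0.005, 1.0, -0.0, -0.0]
wrist_force: [-0.4, 0.4, 0.5]
gripper_width: 0.05
finger_force: 0.0
```

```bash
cat > tab.py <<'E'
from h import *
o=get_obs()
for n in('wrist','top'):
    c=cam(n,'g_'+n+'.png'); P=zpts(c)
    hsv=cv2.cvtColor(c['frame'],cv2.COLOR_RGB2HSV); m=(hsv[...,0]>20)&(hsv[...,0]<35)&(hsv[...,1]>120)&(hsv[...,2]>100)&(P[...,2]>.06)&(P[...,2]<.1)
    if m.any():
        q=P[m&(P[...,2]>.084)]; print(n,m.sum(),'top face centre',((q.min(0)+q.max(0))/2).round(4),np.median(q,0).round(4),'ext',np.ptp(q,axis=0).round(3))
M=R.from_quat(o['orientation']).as_matrix(); print(o['ee_pos'].round(4),'tool x',M[:,0].round(3),'tool y',M[:,1].round(3),o['gripper_width'])
E
python3 tab.py
```

```text
wrist 561 top face centre [0.4938 0.2634 0.0865] [0.4928 0.2632 0.0868] ext [0.03  0.01  0.005]
top 54 top face centre [0.4925 0.262  0.0879] [0.4939 0.2615 0.0876] ext [0.026 0.01  0.007]
[0.494  0.259  0.2368] tool x [-1.     0.011  0.   ] tool y [ 0.011  1.    -0.001] 0.049975541205363405
```

Call:
{"name": "arm_command", "arguments": {"rows": [[[0,0.005,0.04,0,0,0.0105,50],[0,0.005,0.09,0,0,0.0105,50],[0,0.005,0.14,0,0,0.0105,50],[0,0.005,0.18,0,0,0.0105,50],[0,0.005,0.198,0,0,0.0105,50],[0,0.005,0.204,0,0,0.0105,50],[0,0.005,0.204,0,0,0.0105,50]]]}}

```text
time: 20.45
ee_pos: [0.4938, 0.2641, 0.0735]
orientation: [0.021, 1.0, -0.0, -0.0]
wrist_force: [-0.4, 0.3, 0.4]
gripper_width: 0.0497
finger_force: 0.0
```

Call:
{"name": "arm_command", "arguments": {"rows": [[[0,0,0,0,0,0,0],[0,0,0,0,0,0,0],[0,0,0,0,0,0,0],[0,0,0,0,0,0,0],[0,0,0,0,0,0,0],[0,0,0,0,0,0,0]]]}}

```text
time: 21.05
ee_pos: [0.4948, 0.2645, 0.0753]
orientation: [0.021, 1.0, 0.0, 0.001]
wrist_force: [0.1, -0.8, 7.3]
gripper_width: 0.0083
finger_force: 60.5
```

Call:
{"name": "arm_command", "arguments": {"rows": [[[0,0.01,0,0,0,0,0],[0,0.02,0,0,0,0,0],[0,0.032,0,0,0,0,0],[0,0.044,0,0,0,0,0],[0,0.056,0,0,0,0,0],[0,0.064,0,0,0,0,0],[0,0.068,0,0,0,0,0],[0,0.068,0,0,0,0,0]]]}}

```text
time: 21.85
ee_pos: [0.4971, 0.3172, 0.0753]
orientation: [0.02, 1.0, -0.002, 0.001]
wrist_force: [-0.4, -5.6, 7.1]
gripper_width: 0.008
finger_force: 60.7
```

Moved 53 mm, with slight resistance, so it's near the stop. I'll release and rise.

Call:
{"name": "arm_command", "arguments": {"rows": [[[0,0,0,0,0,0,30],[0,0,0,0,0,0,40],[0,0,0,0,0,0,40],[0,0,-0.03,0,0,0,40],[0,0,-0.09,0,0,0,40],[0,0,-0.15,0,0,0,40],[0,0,-0.2,0,0,0,60],[0,0,-0.2,0,0,0,60]]]}}

```text
time: 22.65
ee_pos: [0.4993, 0.3206, 0.2406]
orientation: [0.02, 1.0, 0.003, 0.006]
wrist_force: [0.3, 0.3, 0.4]
gripper_width: 0.0602
finger_force: 0.0
```

```bash
python3 tab.py; python3 - <<'E'
from h import *
c=cam('wrist'); P=zpts(c); hsv=cv2.cvtColor(c['frame'],cv2.COLOR_RGB2HSV)
m=((hsv[...,0]<8)|(hsv[...,0]>172))&(hsv[...,1]>120)&(hsv[...,2]>80)
n,l,st,ce=cv2.connectedComponentsWithStats(m.astype(np.uint8))
for i in range(1,n):
    if st[i,4]>150: q=P[(l==i)]; e,r=cv2.minEnclosingCircle(np.argwhere(l==i)[:,::-1].astype(np.float32)); print(st[i],'enc',e,r,plane(c,e,.017).round(4),plane(c,e,.054).round(4),np.median(q,0).round(4))
E
```

```text
wrist 540 top face centre [0.496  0.3177 0.0867] [0.4955 0.3178 0.0868] ext [0.03  0.01  0.005]
top 54 top face centre [0.4952 0.3168 0.0874] [0.4951 0.3166 0.0878] ext [0.029 0.009 0.007]
[0.4993 0.3206 0.2406] tool x [-0.999  0.041 -0.012] tool y [0.041 0.999 0.007] 0.060152528690076396
[ 185  176   56   55 2362] enc (212.2884521484375, 202.45567321777344) 27.93739128112793 [[0.4898 0.221  0.017 ]] [[0.4831 0.2314 0.054 ]] [0.4918 0.2178 0.0048]
[407 206  31  30 760] enc (422.0, 220.0) 15.811488151550293 [[0.5137 0.4104 0.017 ]] [[0.5046 0.4013 0.054 ]] [0.5055 0.4016 0.0529]
```

Call:
{"name": "arm_command", "arguments": {"rows": [[[0.032,0.099,0,0,0,0.5,60],[0.032,0.099,0,0,0,0.5,60],[0.032,0.099,0,0,0,0.5,60],[0.032,0.099,0,0,0,0.5,60],[0.032,0.099,0,0,0,0.5,60],[0.032,0.099,0,0,0,0.5,60],[0.032,0.099,0,0,0,0.5,60],[0.032,0.099,0,0,0,0.5,60],[0.032,0.099,0,0,0,0.5,60],[0.032,0.099,0,0,0,0.5,60]]]}}

```text
time: 23.8
ee_pos: [0.4728, 0.3982, 0.2312]
orientation: [0.696, 0.718, -0.002, -0.001]
wrist_force: [-0.1, 0.2, -0.2]
gripper_width: 0.0599
finger_force: 0.0
```

Call:
{"name": "arm_command", "arguments": {"rows": [[[0,0,0.04,0,0,0.022,60],[0,0,0.04,0,0,0.022,60],[0,0,0.04,0,0,0.022,60],[0,0,0.04,0,0,0.022,60],[0,0,0.04,0,0,0.022,60]]]}}

```text
time: 24.3
ee_pos: [0.4743, 0.3992, 0.2028]
orientation: [0.718, 0.696, 0.001, 0.0]
wrist_force: [0.0, 0.8, -0.6]
gripper_width: 0.0598
finger_force: 0.0
```

```bash
python3 - <<'E'
from h import *
c=cam('wrist','w8.png'); o=get_obs(); M=R.from_quat(o['orientation']).as_matrix(); print(o['ee_pos'].round(4),'\n',M.round(3))
P=zpts(c); hsv=cv2.cvtColor(c['frame'],cv2.COLOR_RGB2HSV)
m=((hsv[...,0]<8)|(hsv[...,0]>172))&(hsv[...,1]>120)&(hsv[...,2]>80)
n,l,st,ce=cv2.connectedComponentsWithStats(m.astype(np.uint8))
for i in range(1,n):
    if st[i,4]>150: q=P[(l==i)]; e,r=cv2.minEnclosingCircle(np.argwhere(l==i)[:,::-1].astype(np.float32)); print(st[i],'enc',e,r,plane(c,e,.054).round(4),np.median(q,0).round(4))
E
```

```text
[0.4742 0.3992 0.2028] 
 [[ 0.031  1.     0.001]
 [ 1.    -0.031  0.001]
 [ 0.001  0.001 -1.   ]]
[348 201  35  34 911] enc (364.77484130859375, 217.68450927734375) 17.30743980407715 [[0.5059 0.4037 0.054 ]] [0.5061 0.4033 0.053 ]
[ 321  370   51   50 1578] enc (345.4095764160156, 393.599609375) 26.200807571411133 [[0.4897 0.252  0.054 ]] [0.4881 0.2107 0.0069]
```

View pics/w8.png

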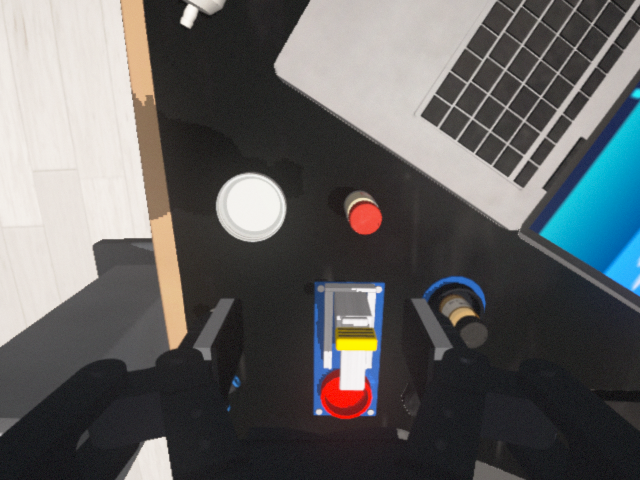

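The wrist view shows the red vial at (365,217), about 50 px clear of the laptop edge. The gate is open and the black vial is still standing. Grasping now.

Call:
{"name": "arm_command", "arguments": {"rows": [[[0.005,0.039,0.03,0,0,0,52],[0.005,0.039,0.08,0,0,0,52],[0.005,0.039,0.13,0,0,0,52],[0.005,0.039,0.17,0,0,0,52],[0.005,0.039,0.2,0,0,0,52],[0.005,0.039,0.2315,0,0,0,52],[0.005,0.039,0.2315,0,0,0,52],[0.005,0.039,0.2315,0,0,0,40]]]}}

```text
time: 25.15
ee_pos: [0.5055, 0.4021, 0.0172]
orientation: [0.718, 0.696, 0.0, 0.0]
wrist_force: [0.7, -0.1, 0.2]
gripper_width: 0.0406
finger_force: 0.0
```

Call:
{"name": "arm_command", "arguments": {"rows": [[[0,0,0,0,0,0,10],[0,0,0,0,0,0,10],[0,0,0,0,0,0,10],[0,0,0,0,0,0,10],[0,0,0,0,0,0,10],[0,0,0,0,0,0,10]]]}}

```text
time: 25.75
ee_pos: [0.5065, 0.4027, 0.0189]
orientation: [0.718, 0.696, 0.002, 0.0]
wrist_force: [-0.9, -0.0, 6.4]
gripper_width: 0.0234
finger_force: 59.5
```

Call:
{"name": "arm_command", "arguments": {"rows": [[[0,0,-0.02,0,0,0,10],[0,0,-0.06,0,0,0,10],[0,0,-0.11,0,0,0,10],[0,0,-0.16,0,0,0,10],[0,0,-0.19,0,0,0,10],[-0.04,-0.002,-0.19,0,0,0,10],[-0.09,-0.005,-0.19,0,0,0,10],[-0.14,-0.008,-0.19,0,0,0,10],[-0.19,-0.01,-0.19,0,0,0,10],[-0.22,-0.011,-0.19,0,0,0,10]]]}}

```text
time: 26.75
ee_pos: [0.4899, 0.2236, 0.1692]
orientation: [0.718, 0.696, -0.0, 0.0]
wrist_force: [-0.0, -0.3, -0.6]
gripper_width: 0.0235
finger_force: 58.9
```

Call:
{"name": "arm_command", "arguments": {"rows": [[[-0.0088,0,0,0,0,0,10],[-0.0088,0,0,0,0,0,10],[-0.0088,0,0.03,0,0,0,10],[-0.0088,0,0.06,0,0,0,10],[-0.0088,0,0.06,0,0,0,10],[-0.0088,0,0.06,0,0,0,10]]]}}

```text
time: 27.35
ee_pos: [0.4908, 0.2203, 0.1208]
orientation: [0.718, 0.696, -0.0, -0.0]
wrist_force: [0.4, -0.0, 0.0]
gripper_width: 0.0233
finger_force: 59.0
```

```bash
python3 prof.py; python3 - <<'E'
from h import *
c=cam('wrist','w9.png'); P=zpts(c); hsv=cv2.cvtColor(c['frame'],cv2.COLOR_RGB2HSV)
m=((hsv[...,0]<8)|(hsv[...,0]>172))&(hsv[...,1]>120)&(hsv[...,2]>60)
n,l,st,ce=cv2.connectedComponentsWithStats(m.astype(np.uint8))
for i in range(1,n):
    if st[i,4]>150: q=P[(l==i)]; print(st[i],np.median(q,0).round(4),q.min(0).round(4),q.max(0).round(4))
E
```

```text
[0.49137694 0.22028902 0.12144414] 0.023250864910211014 [ 0.48066969 -0.23682195  0.37825957] [ 0.001  0.001 -1.   ]
n 457 tilt deg (bottom to +y pos) 5.553674842753851 axis y at tcp z 0.22054766710194734
cap slope deg 0.6608237033147695 cap z range 0.15325981095997704 0.15664208890227682 cap y 0.2075692387204732 0.2242835066296529
[ 82  99  47  29 705] [0.378  0.301  0.0348] [0.3433 0.2918 0.0007] [0.4935 0.3134 0.2632]
[ 284  202   78   75 4480] [0.492  0.2192 0.0046] [0.4671 0.1974 0.0016] [0.5163 0.2918 0.2632]
[ 284  316   78   85 5278] [0.4917 0.2236 0.1555] [0.4624 0.0995 0.0007] [0.5035 0.2918 0.2632]
```

View pics/w9.png

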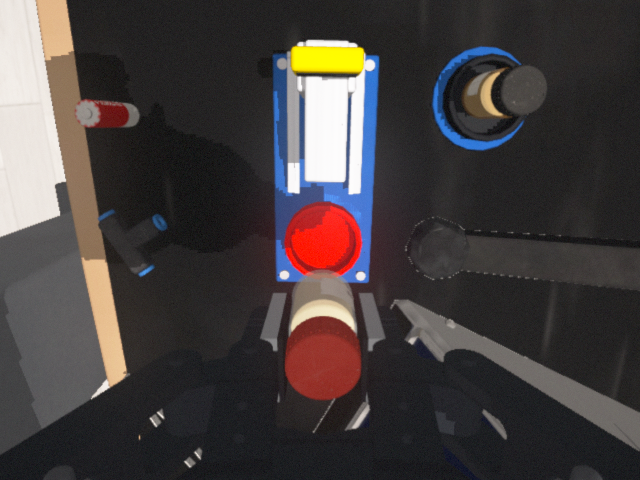

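The wrist view shows the vial held upright, the open red cup at (323,240), the gate clear behind it, and the red cell and black vial both standing. I'll lower it.

Call:
{"name": "arm_command", "arguments": {"rows": [[[-0.001,0,0.03,0,0,0,10],[-0.001,0,0.06,0,0,0,10],[-0.001,0,0.09,0,0,0,10],[-0.001,0,0.108,0,0,0,10],[-0.001,0,0.116,0,0,0,10],[-0.001,0,0.119,0,0,0,10],[-0.001,0,0.119,0,0,0,10]]]}}

```text
time: 28.15
ee_pos: [0.4914, 0.2187, 0.0263]
orientation: [0.718, 0.696, 0.001, 0.0]
wrist_force: [0.0, -0.0, -0.1]
gripper_width: 0.0232
finger_force: 59.0
```

Call:
{"name": "arm_command", "arguments": {"rows": [[[0,0,0.001,0,0,0,10],[0,0,0.0025,0,0,0,10],[0,0,0.0025,0,0,0,10]]]}}

```text
time: 28.45
ee_pos: [0.4909, 0.2185, 0.0239]
orientation: [0.718, 0.696, 0.0, 0.0]
wrist_force: [-0.1, -0.8, 0.6]
gripper_width: 0.0233
finger_force: 59.1
```

Call:
{"name": "arm_command", "arguments": {"rows": [[[0,0,0.001,0,0,0,10],[0,0,0.0018,0,0,0,10],[0,0,0.0018,0,0,0,10]]]}}

```text
time: 28.75
ee_pos: [0.4909, 0.2185, 0.0239]
orientation: [0.718, 0.696, 0.001, 0.0]
wrist_force: [-1.9, -0.1, 11.9]
gripper_width: 0.0238
finger_force: 60.3
```

Call:
{"name": "arm_command", "arguments": {"rows": [[[0,0,0,0,0,0,30],[0,0,0,0,0,0,38],[0,0,0,0,0,0,45],[0,0,0,0,0,0,48],[0,0,0,0,0,0,48],[0,0,-0.02,0,0,0,48],[0,0,-0.06,0,0,0,48],[0,0,-0.12,0,0,0,48],[0,0,-0.18,0,0,0,48],[0,0,-0.23,0,0,0,48]]]}}

```text
time: 29.75
ee_pos: [0.4909, 0.2185, 0.2086]
orientation: [0.718, 0.696, 0.001, 0.0]
wrist_force: [0.7, 0.0, 0.0]
gripper_width: 0.0481
finger_force: 0.0
```

```bash
python3 tab.py;python3 - <<'E'
from h import *
c=cam('wrist'); P=zpts(c); hsv=cv2.cvtColor(c['frame'],cv2.COLOR_RGB2HSV)
m=((hsv[...,0]<8)|(hsv[...,0]>172))&(hsv[...,1]>120)&(hsv[...,2]>60)&(P[...,2]>.045)&(P[...,2]<.075)&(abs(P[...,0]-.491)<.04)&(abs(P[...,1]-.219)<.04)
q=P[m]; print(len(q),np.median(q,0).round(4),q.min(0).round(4),q.max(0).round(4), np.polyfit(q[:,1],q[:,2],1))
E
```

```text
wrist 823 top face centre [0.4961 0.3176 0.0868] [0.4964 0.3176 0.0868] ext [0.029 0.011 0.006]
top 36 top face centre [0.4901 0.3164 0.0883] [0.4901 0.3166 0.088 ] ext [0.019 0.008 0.008]
[0.4909 0.2185 0.2086] tool x [0.031 1.    0.001] tool y [ 1.    -0.031  0.002] 0.04806944239803123
842 [0.4914 0.2194 0.0581] [0.4791 0.2068 0.0472] [0.5038 0.2305 0.0605] [-0.08610656  0.07658917]
```

The red vial is seated and centred, its top at 58 mm. Now back to the tab to shut the gate.

Call:
{"name": "arm_command", "arguments": {"rows": [[[0.124,0.0025,-0.02,0,0,-0.4967,50],[0.124,0.0025,-0.02,0,0,-0.4967,50],[0.124,0.0025,-0.02,0,0,-0.4967,50],[0.124,0.0025,-0.02,0,0,-0.4967,50],[0.124,0.0025,-0.02,0,0,-0.4967,50],[0.124,0.0025,-0.02,0,0,-0.4967,50],[0.124,0.0025,-0.02,0,0,-0.4967,50],[0.124,0.0025,-0.02,0,0,-0.4967,50],[0.124,0.0025,-0.02,0,0,-0.4967,50],[0.124,0.0025,-0.02,0,0,-0.4967,50]]]}}

```text
time: 30.9
ee_pos: [0.4946, 0.317, 0.2197]
orientation: [0.048, 0.999, -0.001, -0.002]
wrist_force: [0.5, -0.1, -0.3]
gripper_width: 0.0502
finger_force: 0.0
```

Call:
{"name": "arm_command", "arguments": {"rows": [[[0,0,0,0,0,-0.018,50],[0,0,0,0,0,-0.018,50],[0,0,0,0,0,-0.018,50]]]}}

```text
time: 31.2
ee_pos: [0.4951, 0.3171, 0.2205]
orientation: [0.023, 1.0, -0.001, -0.001]
wrist_force: [-0.6, -0.7, 0.1]
gripper_width: 0.05
finger_force: 0.0
```

```bash
python3 tab.py
```

```text
wrist 621 top face centre [0.4958 0.3177 0.0863] [0.4954 0.3178 0.0869] ext [0.029 0.01  0.005]
top 46 top face centre [0.4929 0.3167 0.0884] [0.4929 0.3169 0.0876] ext [0.024 0.008 0.008]
[0.4951 0.3171 0.2205] tool x [-0.999  0.047  0.002] tool y [ 0.047  0.999 -0.001] 0.049995264144464834
```

Aligned. Descend .147 m to 0.0735 and pinch.

Call:
{"name": "arm_command", "arguments": {"rows": [[[0,0.001,0.04,0,0,0,50],[0,0.001,0.09,0,0,0,50],[0,0.001,0.14,0,0,0,50],[0,0.001,0.17,0,0,0,50],[0,0.001,0.18,0,0,0,50],[0,0.001,0.184,0,0,0,50],[0,0.001,0.184,0,0,0,50]]]}}

```text
time: 32.0
ee_pos: [0.4965, 0.3187, 0.0756]
orientation: [0.023, 1.0, 0.0, 0.001]
wrist_force: [-1.2, 0.6, 0.8]
gripper_width: 0.0504
finger_force: 0.0
```

Call:
{"name": "arm_command", "arguments": {"rows": [[[0,0,0,0,0,0,0],[0,0,0,0,0,0,0],[0,0,0,0,0,0,0],[0,0,0,0,0,0,0],[0,0,0,0,0,0,0],[0,0,0,0,0,0,0]]]}}

```text
time: 32.6
ee_pos: [0.4963, 0.3172, 0.0763]
orientation: [0.022, 1.0, -0.001, 0.001]
wrist_force: [-0.5, -3.7, 5.8]
gripper_width: 0.0079
finger_force: 60.7
```

Call:
{"name": "arm_command", "arguments": {"rows": [[[0,-0.01,0,0,0,0,0],[0,-0.02,0,0,0,0,0],[0,-0.032,0,0,0,0,0],[0,-0.044,0,0,0,0,0],[0,-0.056,0,0,0,0,0],[0,-0.064,0,0,0,0,0],[0,-0.0685,0,0,0,0,0],[0,-0.0685,0,0,0,0,0]]]}}

```text
time: 33.4
ee_pos: [0.4939, 0.2633, 0.0763]
orientation: [0.023, 1.0, 0.0, 0.001]
wrist_force: [-0.9, -0.3, 6.6]
gripper_width: 0.0082
finger_force: 60.8
```

Call:
{"name": "arm_command", "arguments": {"rows": [[[0,-0.002,0,0,0,0,0],[0,-0.003,0,0,0,0,0],[0,-0.003,0,0,0,0,0]]]}}

```text
time: 33.7
ee_pos: [0.4939, 0.2621, 0.0763]
orientation: [0.023, 1.0, 0.001, 0.001]
wrist_force: [-0.5, 1.6, 6.1]
gripper_width: 0.0081
finger_force: 60.8
```

Call:
{"name": "arm_command", "arguments": {"rows": [[[0,-0.0015,0,0,0,0,0],[0,-0.003,0,0,0,0,0],[0,-0.003,0,0,0,0,0]]]}}

```text
time: 34.0
ee_pos: [0.4939, 0.2619, 0.0763]
orientation: [0.024, 1.0, 0.003, 0.001]
wrist_force: [-1.5, 8.1, 3.4]
gripper_width: 0.0077
finger_force: 60.5
```

Hit the stop, so the gate is fully shut. I'll release, rise, back away and check.

Call:
{"name": "arm_command", "arguments": {"rows": [[[0,0.0025,0,0,0,0,0],[0,0.0025,0,0,0,0,30],[0,0.0025,0,0,0,0,40],[0,0.0025,0,0,0,0,40],[0,0.0025,-0.03,0,0,0,40],[0,0.0025,-0.09,0,0,0,40],[0,0.0025,-0.15,0,0,0,40],[0,0.0025,-0.21,0,0,0,40],[0.06,0.0025,-0.22,0,0,0,40],[0.12,0.0025,-0.22,0,0,0,40]]]}}

```text
time: 35.0
ee_pos: [0.3983, 0.2655, 0.2531]
orientation: [0.024, 1.0, 0.001, 0.002]
wrist_force: [0.1, 0.2, -0.8]
gripper_width: 0.04
finger_force: 0.0
```

Call:
{"name": "arm_command", "arguments": {"rows": [[[0.08,0,0,0,0,0,40],[0.08,0,0,0,0,0,40],[0.08,0,0,0,0,0,40],[0.08,0,0,0,0,0,40],[0.08,0,0,0,0,0,40],[0.08,0,0,0,0,0,40],[0.08,0,0,0,0,0,40]]]}}

```text
time: 35.7
ee_pos: [0.3343, 0.268, 0.2505]
orientation: [0.023, 1.0, -0.0, -0.0]
wrist_force: [-0.3, -1.0, 0.2]
gripper_width: 0.0399
finger_force: 0.0
```

```bash
python3 tab.py; python3 - <<'E'
from h import *
t=cam('top'); s=cam('scene'); P=zpts(t)
for n,x,y in(('bv',.5905,.3045),('wv',.412,-.366),('cr',.37,.299),('cb',.522,-.371)):
    m=(np.hypot(P[...,0]-x,P[...,1]-y)<.022)&(P[...,2]>.035)&(t['z_map']>0); q=P[m]; print(n,len(q),np.median(q,0).round(4) if len(q) else '')
a=cv2.resize(t['frame'][185:305,130:290,::-1],(400,300),interpolation=cv2.INTER_CUBIC)
b=cv2.resize(s['frame'][250:400,160:360,::-1],(400,300),interpolation=cv2.INTER_CUBIC)
cv2.imwrite('pics/fin.png',np.hstack([a,b]))
E
```

```text
wrist 428 top face centre [0.493  0.263  0.0866] [0.4921 0.2631 0.0868] ext [0.03  0.01  0.005]
top 55 top face centre [0.4926 0.2618 0.0887] [0.4915 0.2614 0.0871] ext [0.026 0.01  0.009]
[0.3343 0.268  0.2505] tool x [-0.999  0.047  0.   ] tool y [ 0.047  0.999 -0.   ] 0.039851685613852335
bv 112 [0.5892 0.3022 0.0577]
wv 118 [ 0.4104 -0.363   0.0568]
cr 189 [0.3578 0.2937 0.637 ]
cb 35 [ 0.522  -0.3717  0.047 ]
```

View pics/fin.png

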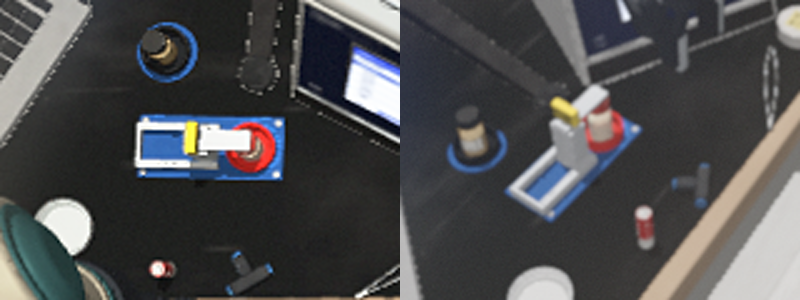

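The montage shows the gate shut over the upright red vial, with the arm across the cup at about (225,140) on the left. The black vial is in its cup at (470,130) on the right, and the red cell is standing at (645,225). The depth check finds the white vial and black cell upright too.

```bash
python3 -c "
from plant import finish_job
print(finish_job())"
```

```text
the job is handed in; nothing more can be done
None
```

The job is handed in: all three vials are upright in their matching cups, the gate is shut over the red one, and both batteries are still standing; the white vial caught its cup's rim at first, so I lifted it, straightened it and set it down again.

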